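# Stagger a slotted ballast disc on a mic desk base

## Robot

A 6-joint arm with a two-finger parallel gripper is mounted at the origin on the work surface. World frame = base frame: x ahead of the robot, y to its left, z up, the work surface at z = 0. Lengths are in m, angles in rad, forces in N, time in s.
With the tool pointing down it reaches from about 0.225 to 0.875 m from the base axis. Payload 3.4 kg.
Tool frame: the origin (TCP) lies at the very end of the fingers, on their centre line; the grasp point (between the pads) lies 19 mm behind it; z points along the fingers, y is the line along which they close (so a half turn about z gives the same grasp; the last joint's range is limited). The gripper opens to 85 mm and grips with 20 to 120 N. Pads are 22 mm wide; open, the fingers measure 114 mm over their backs; the gripper's body (76 mm by 85 mm) begins 54 mm behind the grasp point. The pads swing forward as they close: fully open they stand 13 mm farther back than shut.
Start: joints at [0.984, 0.276, 1.505, -0, 1.361, -0.121], TCP at [0.258, 0.514, 0.231] pointing down, gripper open.
Joint ranges: [-2.89, 2.89], [-0.75, 2.08], [0.22, 2.7], [-1.18, 4.32], [0.11, 2.71], [-2.7, 2.7]. Speed limits (rad/s): [2.57, 2.57, 3.14, 3.14, 3.14, 3.14].

## Interface

Orientations are given as a unit quaternion [w, x, y, z].
In Python, from rig import get_state, optics, sign_off gives the robot as it stands.
- The arm moves only by the tool send_rows, never from a script. Its argument "increments" is a list of rows, each an object with "gripper": the gripper's target within -1 to 1 (shut at 1, half-way at 0, fully open at -1); "linear": the shift along the world's x, y, z in m, a list of three; "delta_rot": the turn, a rotation vector about the world's x, y, z in rad, a list of three. In form: [{"gripper": gripper, "linear": [dx, dy, dz], "delta_rot": [rx, ry, rz]}, ...]. A call has 1 to 8 rows; each row is the pose to reach, as a shift and turn from the pose commanded when the call began; what a row does not reach only later rows make up. A row lasts 1/10 s, in which the tool goes at most 50 mm and 8.59 degrees, less where a joint would pass 70% of its speed; a pose out of reach is approached as far as the arm can. A call with a gripper value outside its range is refused whole. The fingers move at their own pace and stop on an object; "newtons" is the grip in N (left out, the last holds). Time passes only in rows, so rows that repeat a pose let the fingers close. It gives the time, the measured TCP pose, the force, the opening and the grip force at its end, in the units of the state.
- get_state(): the state, without advancing time (a new reading comes with each control period).
- optics.get_image(name): name is "scene" or "top" or "wrist"; returns a dict with "pixels" (384x512x3 uint8, blue, green, red), "K" (3x3 intrinsics, pixels), "rvec" (rotation vector, rad) and "tvec" (3), from world to camera coordinates, as OpenCV has them; the wrist camera has in their place "T_tool_cam" (4x4, takes a point from camera to tool coordinates, whose origin is the TCP and whose axes are the flange's). Camera axes: x right, y down, z forward; pixel columns grow to the right and rows downward; lengths in m; the calibration is good to about 2 mm. A picture is of the moment at which its call begins: read the wrist's pose just before it. There is no depth.
- sign_off(): hands the job in; it is judged then, once.
The state is a dict: "clock": time; "qpos": joint angles; "qd": joint speeds; "effort": joint torques, N m; "position": TCP position; "ee_rot": TCP orientation; "contact_force": force on the tool from outside, world axes, zero at the start; "moment": the same for the moment, N m; "width": finger opening in m; "gripper_force": force on a finger pad.
Only numpy, scipy, OpenCV 4.12 (cv2) and the standard library are available. Lean on these libraries where they do the work, as an engineer would, in place of code of your own. Each camera call takes 0.05 s, during which the arm holds its last target. There are 200 camera calls.

## Task

Load the brass slotted ballast disc onto the steel desk base, flat on top of the silver disc that is already there with the stem in its slot, and with its slot facing the opposite way from the silver disc's slot so that neither can slide off. Set it down gently rather than dropping it, let go, and leave the black slotted disc where it lies.

Things in the scene. Friction and masses are not known exactly. Their poses are not given: they have to be found in the camera images.
- brass_disc: Loose brass disc, 60 mm across, 14 mm thick, about 250 g, lying flat. Slot 18 mm wide, open at the rim, ending 9 mm past the centre. Parallel grip flats 56 mm apart (at y = +28 and -28 mm, 21 mm long about x = 0). Origin: centre of the underside; x from the centre out through the slot's open end, z up. Not the smaller plain brass collar with a round hole, which also lies there.
- desk_base: Mic desk base, fixed: dark steel plate 120 mm across, 12 mm thick, with an upright dark stem in its middle, 8 mm thick, top 65 mm above the shelf. Origin: on the stem axis at the plate's underside; z up. A loose silver slotted disc, shaped and sized as the brass one, already lies on the plate around the stem; its top is 26 mm above the shelf.
- steel_slot (a point): The open end of the silver disc's slot (18 mm wide): the point on its rim, 30 mm from the silver disc's centre, at mid thickness. x points from the silver disc's centre out through the slot's open end, z up.
- black_disc: Loose black slotted disc of the same shape and size as the brass one, lying flat on the shelf; a bystander, to be left alone. Origin: centre, on its underside; x out through the slot's open end.
Things that resemble listed ones, but are neither listed nor needed, are in the scene too. Leave any red or turquoise look-alike of the brass_disc alone.

How it is judged:
At the end, for the whole second after the job is handed in: Brass disc at rest, flat (7 deg) on the silver disc, underside 22-31 mm above the foot of the base, centre within 12 mm of the stem axis, slot opposite the silver one's within 28 deg; silver disc still flat on the plate around the stem; black disc within 30 mm of its start (horizontal distance between brass_disc and desk_base below 0.012 m and z of brass_disc in the frame of desk_base between 0.022 and 0.031 m and angle between brass_disc's own z axis and vertical below 0.12 rad and angle between the x axis of brass_disc and the x axis of steel_slot, either way round below 0.5 rad and x of steel_slot in the frame of brass_disc below -0.01 m and horizontal distance between steel_slot and desk_base between 0.018 and 0.042 m and height (world z) of steel_slot below 0.024 m and linear speed of brass_disc below 0.02 m/s and distance of black_disc from where it was at the start of the episode below 0.03 m); the robot touches nothing.
It fails at once if the brass disc is dropped or thrown onto the base (faster than 0.5 m/s low over it) (horizontal distance between brass_disc and desk_base below 0.04 m and z of brass_disc in the frame of desk_base below 0.06 m and linear speed of brass_disc above 0.5 m/s).
It fails at once if the black disc is moved more than 30 mm (distance of black_disc from where it was at the start of the episode above 0.03 m).
It also fails if it takes over 40 s, if anything falls off the work surface, if the arm or the gripper's body presses on something with over 40 N, if the wrist force passes 120 N, or if a joint passes its speed limit or range.

## Working session

There is one attempt and no reset: what is moved stays moved. The work goes in short steps, Python scripts to look and compute and a tool call to move; the robot and the scene stay as the last step left them, time stands still between calls to the robot, and variables do not carry over. Pictures are saved under pics/ and viewed, at most 10 in all, crops included, and the job is handed in when it is done.

Besides the shell and the picture viewer there is one more tool, called after "Request:" in YAML: its name, and indented under it one key for each argument. send_rows: Moves the arm, as the interface text tells. Its arguments: {"type":"object","properties":{"increments":{"type":"array"},"newtons":{"type":"number"}},"required":["increments"]}

```bash
mkdir -p pics
cat > h.py <<'E'
import cv2, numpy as np
from scipy.spatial.transform import Rotation as R
from rig import get_state, optics
def grab(name):
    s=get_state(); d=optics.get_image(name); K=np.array(d["K"])
    if "T_tool_cam" in d:
        q=s["ee_rot"]; T=np.eye(4); T[:3,:3]=R.from_quat([q[1],q[2],q[3],q[0]]).as_matrix(); T[:3,3]=s["position"]
        C=T@np.array(d["T_tool_cam"])
    else:
        E=np.eye(4); E[:3,:3]=cv2.Rodrigues(np.array(d["rvec"],float))[0]; E[:3,3]=np.ravel(d["tvec"]); C=np.linalg.inv(E)
    return np.array(d["pixels"]),K,C
def toplane(uv,z,K,C):
    uv=np.reshape(uv,(-1,2)); r=np.c_[uv,np.ones(len(uv))]@np.linalg.inv(K).T@C[:3,:3].T
    o=C[:3,3]; return o+r*((z-o[2])/r[:,2])[:,None]
def proj(p,K,C):
    E=np.linalg.inv(C); q=(np.reshape(p,(-1,3))@E[:3,:3].T+E[:3,3])@K.T; return q[:,:2]/q[:,2:]
E
python3 - <<'E'
from h import *
s=get_state(); print(s)
ims=[grab(n) for n in("top","scene")]
for n,(i,K,C) in zip(("top","scene"),ims):
    cv2.imwrite(f"pics/{n}0.png",cv2.resize(i,(800,600),interpolation=cv2.INTER_CUBIC)); cv2.imwrite(f"pics/raw_{n}.png",i); np.savez(f"pics/{n}.npz",K=K,C=C); print(n,K[0,0],C[:3,3])
E
```

```text
{'clock': 0.0, 'qpos': array([ 9.84034969e-01,  2.76609879e-01,  1.50617458e+00, -6.12433085e-06,
        1.36071072e+00, -1.20993017e-01]), 'qd': array([-0.0002108 ,  0.00019906,  0.000613  , -0.0015576 ,  0.00057603,
       -0.00188728]), 'effort': array([-8.04416486e-04, -4.16783702e+01, -2.45804143e+01, -4.78054153e-04,
        1.13012563e-02,  1.61496075e-05]), 'position': array([0.25793293, 0.51328402, 0.23041472]), 'ee_rot': array([-3.26839108e-04,  2.30784063e-01,  9.73004528e-01, -8.93355769e-04]), 'contact_force': array([ 0.35335969,  0.60008313, -0.52232445]), 'moment': array([0.01464231, 0.03991427, 0.01856953]), 'gripper_force': 0.0, 'width': 0.08517446091430453}
top 446.52231509896563 [ 0.48369633 -0.03667674  0.93596806]
scene 422.7409092442882 [ 0.74660441 -0.44933751  0.61779822]
```

View pics/top0.png

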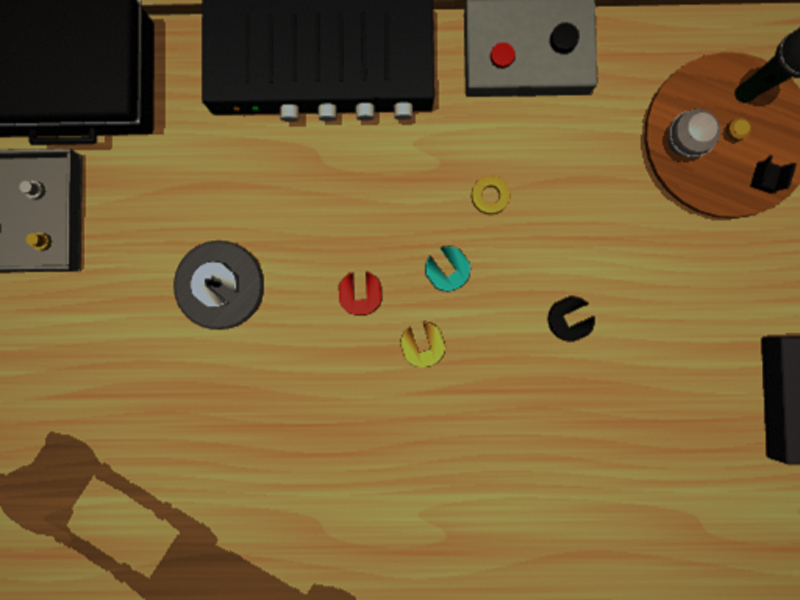

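View pics/scene0.png

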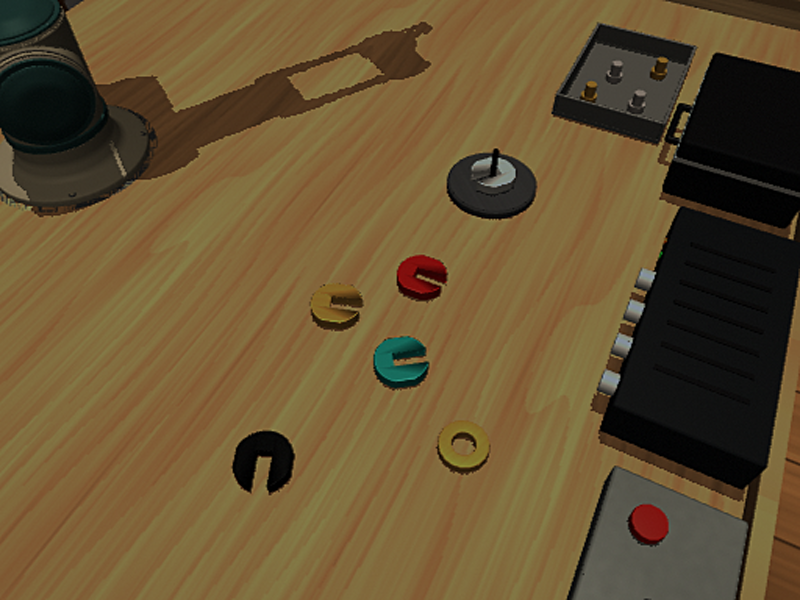

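The top view shows the brass disc at about (423,344) in the 800x600 picture, slot pointing up. The base is at (219,284), with the silver slot pointing lower right. The black disc is at (571,318). The red and turquoise look-alikes and the brass collar at (490,195) stay alone.

Run:
```python
from h import *
for n,c in(("top",(423,344)),("scene",(336,305))):
    i=cv2.imread(f"pics/raw_{n}.png"); z=np.load(f"pics/{n}.npz");K,C=z["K"],z["C"]; c=np.array(c)*.64
    h=cv2.cvtColor(i,cv2.COLOR_BGR2HSV); m=np.zeros(h.shape[:2],np.uint8)
    x,y=c.astype(int); 
    print(n,"hsv",h[y+5,x-6:x+8:3].tolist(),"wood",h[y+30,x].tolist())
    m=((h[...,1]>185)&(h[...,0]>18)&(h[...,0]<34)).astype(np.uint8)
    w=np.zeros_like(m); w[y-22:y+23,x-22:x+23]=1; m*=w
    m=cv2.morphologyEx(m,cv2.MORPH_OPEN,np.ones((2,2),np.uint8))
    cs=max(cv2.findContours(m,0,1)[0],key=cv2.contourArea)[:,0]
    P=toplane(cs,.014,K,C); (a,b),r=cv2.minEnclosingCircle(P[:,:2].astype(np.float32))
    Q=toplane(np.argwhere(m)[:,::-1],.014,K,C).mean(0)
    print(n,"brass",a,b,r,"dir",np.degrees(np.arctan2(b-Q[1],a-Q[0])),"off",np.hypot(a-Q[0],b-Q[1]))
    if n=="top":
        x,y=int(219*.64),int(284*.64); roi=np.zeros_like(m); cv2.circle(roi,(x,y),33,1,-1)
        m=((h[...,1]<70)).astype(np.uint8)*roi
        cs=max(cv2.findContours(m,0,1)[0],key=cv2.contourArea)[:,0]
        print("base",*cv2.minEnclosingCircle(toplane(cs,.012,K,C)[:,:2].astype(np.float32)))
        m=((h[...,1]<70)&(h[...,2]>110)).astype(np.uint8)*roi
        cs=max(cv2.findContours(m,0,1)[0],key=cv2.contourArea)[:,0]
        P=toplane(cs,.026,K,C)
        (a,b),r=cv2.minEnclosingCircle(P[:,:2].astype(np.float32)); Q=toplane(np.argwhere(m)[:,::-1],.026,K,C).mean(0)
        print("silver",a,b,r,"dir",np.degrees(np.arctan2(b-Q[1],a-Q[0])))
        print("axes",toplane([[256,192],[276,192],[256,212]],0,K,C))
```

```text
top hsv [[31, 175, 160], [20, 194, 142], [31, 166, 154], [33, 175, 166], [31, 158, 158]] wood [18, 154, 156]
top brass 0.4772323966026306 -0.08493536710739136 0.006343638524413109 dir -103.3309457275461 off 0.011481616373698666
base (0.5581538677215576, 0.19871649146080017) 0.05886780843138695
silver 0.5581288933753967 0.20226477086544037 0.029464328661561012 dir -129.49517518088692
axes [[ 0.53427346 -0.04371437  0.        ]
 [ 0.53364519 -0.08564784  0.        ]
 [ 0.49235435 -0.04306643  0.        ]]
scene hsv [[20, 180, 130], [19, 189, 131], [17, 191, 123], [17, 190, 106], [17, 189, 89]] wood [20, 132, 131]Traceback (most recent call last):
  File "<stdin>", line 10, in <module>
ValueError: max() iterable argument is empty
```

Request:
send_rows:
  increments:
    - {"gripper": -1, "linear": [0.018, -0.047, 0], "delta_rot": [0, 0, 0.08]}
    - {"gripper": -1, "linear": [0.036, -0.094, 0], "delta_rot": [0, 0, 0.16]}
    - {"gripper": -1, "linear": [0.054, -0.141, 0], "delta_rot": [0, 0, 0.24]}
    - {"gripper": -1, "linear": [0.072, -0.188, 0], "delta_rot": [0, 0, 0.32]}
    - {"gripper": -1, "linear": [0.09, -0.235, 0], "delta_rot": [0, 0, 0.4]}
    - {"gripper": -1, "linear": [0.108, -0.282, 0], "delta_rot": [0, 0, 0.48]}
    - {"gripper": -1, "linear": [0.126, -0.329, 0], "delta_rot": [0, 0, 0.56]}
    - {"gripper": -1, "linear": [0.144, -0.376, 0], "delta_rot": [0, 0, 0.645]}

```text
clock: 0.9
position: [0.4014, 0.1383, 0.2312]
ee_rot: [0.0, -0.091, 0.996, 0.0]
contact_force: [1.7, 0.0, -0.2]
width: 0.0856
gripper_force: 0.0
```

Request:
send_rows:
  increments:
    - {"gripper": -1, "linear": [0.018, -0.047, 0], "delta_rot": [0, 0, 0]}
    - {"gripper": -1, "linear": [0.036, -0.094, 0], "delta_rot": [0, 0, 0]}
    - {"gripper": -1, "linear": [0.054, -0.141, 0], "delta_rot": [0, 0, 0]}
    - {"gripper": -1, "linear": [0.071, -0.19, 0], "delta_rot": [0, 0, 0]}
    - {"gripper": -1, "linear": [0.071, -0.212, 0], "delta_rot": [0, 0, 0]}
    - {"gripper": -1, "linear": [0.071, -0.212, 0], "delta_rot": [0, 0, 0]}
    - {"gripper": -1, "linear": [0.071, -0.212, 0], "delta_rot": [0, 0, 0]}

```text
clock: 1.6
position: [0.4719, -0.0718, 0.2308]
ee_rot: [-0.001, -0.089, 0.996, 0.001]
contact_force: [-0.3, 0.8, 0.4]
width: 0.0857
gripper_force: 0.0
```

Run:
```python
from h import *
i,K,C=grab("wrist"); cv2.imwrite("pics/w1.png",i); np.savez("pics/w1.npz",K=K,C=C)
s=get_state(); print(s["clock"],s["position"],s["ee_rot"],C[:3,3],proj([[.473,-.075,.014]],K,C))
```

```text
1.65 [ 0.47176485 -0.0710446   0.23094542] [-5.04295991e-04 -8.93623567e-02  9.95998813e-01  6.92982713e-04] [ 0.39709069 -0.08511286  0.37492481] [[253.15403883 159.41663561]]
```

View pics/w1.png

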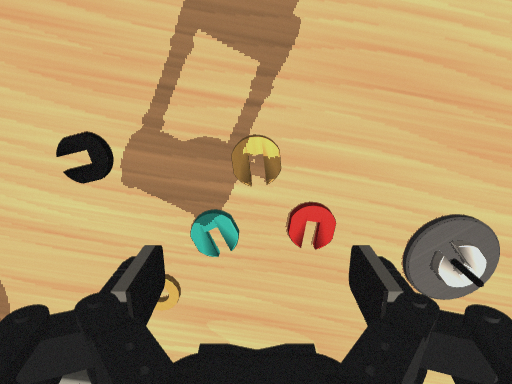

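Brass disc at (256,160), partly shaded, slot pointing down in the picture. Base at (450,257). I'll zoom both.

Run:
```python
from h import *
i=cv2.imread("pics/w1.png"); t=cv2.imread("pics/raw_top.png")
f=lambda a,x,y,w,h,k:cv2.resize(a[y:y+h,x:x+w],None,fx=k,fy=k,interpolation=cv2.INTER_CUBIC)
a=f(i,222,125,66,75,8)[:600]; b=f(t,108,150,62,62,4); c=f(t,250,198,44,44,5.64)
b=cv2.resize(b,(272,300)) if 0 else cv2.resize(b,(272,272)); c=cv2.resize(c,(272,272))
r=np.vstack([b,c]); r=cv2.copyMakeBorder(r,0,600-r.shape[0],0,0,0)
cv2.imwrite("pics/z1.png",np.hstack([a,r]))
```

```text
(no output)
```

View pics/z1.png

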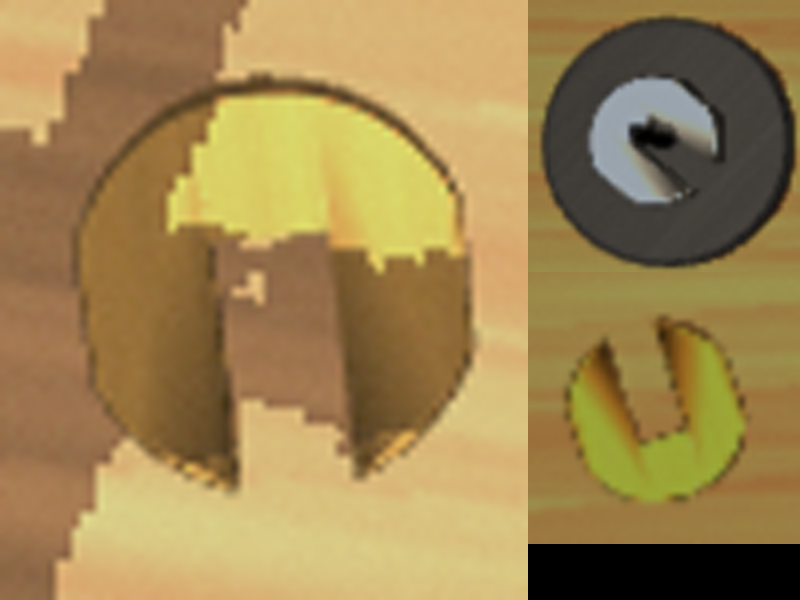

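Run:
```python
from h import *
def rep(n,pts,K,C):
    P=toplane(pts,.014,K,C)[:,:2]; l0,l1,r0,r1,e,rim,fl,fr=P
    for a,b in((l0,l1),(r0,r1)): print(n,"edge deg",np.degrees(np.arctan2(*(b-a)[::-1])))
    d=(l1-l0)/np.linalg.norm(l1-l0)+(r1-r0)/np.linalg.norm(r1-r0); d/=np.linalg.norm(d); m=(l0+l1+r0+r1)/4; nrm=np.array([-d[1],d[0]])
    print(" slot w",abs((l0-r0)@nrm),"flats",abs((fl-fr)@nrm),"mid slot/flats",m@nrm,(fl+fr)@nrm/2,"rim-end",(e-rim)@d)
    s=(m@nrm+(fl+fr)@nrm/2)/2; c=d*((e@d+.009+rim@d+.03)/2)+nrm*s; print(" dir",np.degrees(np.arctan2(d[1],d[0])),"centre",c)
z=np.load("pics/w1.npz"); w=lambda L:[(222+x/8-.5+.06,125+y/8-.5+.06) for x,y in L]
rep("wrist",w([(217,260),(237,488),(331,250),(356,475),(275,236),(270,92),(80,290),(470,290)]),z["K"],z["C"])
z=np.load("pics/top.npz"); w=lambda L:[(250+(x-528)/6.18-.4,198+(y-272)/6.18-.4) for x,y in L]
rep("top",w([(640,440),(605,345),(690,428),(660,322),(665,436),(655,500),(570,410),(743,410)]),z["K"],z["C"])
```

```text
wrist edge deg 14.702034333921192
wrist edge deg 16.770032728505708
 slot w 0.016495718589181953 flats 0.05617731909511762 mid slot/flats -0.19707845937795246 -0.19742638407145677 rim-end 0.020593236316995986
 dir 15.736033531213453 centre [ 0.47527709 -0.07101609]
top edge deg 19.31434793536367
top edge deg 14.810529759334981
 slot w 0.0170688572269629 flats 0.05481363880289703 mid slot/flats -0.2089232241743708 -0.20866100540570146 rim-end 0.019154246966786952
 dir 17.062438847349327 centre [ 0.47633799 -0.07220615]
```

Request:
send_rows:
  increments:
    - {"gripper": -1, "linear": [0.004, -0.0005, -0.04], "delta_rot": [0, 0, 0.105]}
    - {"gripper": -1, "linear": [0.004, -0.0005, -0.085], "delta_rot": [0, 0, 0.105]}
    - {"gripper": -1, "linear": [0.004, -0.0005, -0.13], "delta_rot": [0, 0, 0.105]}
    - {"gripper": -1, "linear": [0.004, -0.0005, -0.17], "delta_rot": [0, 0, 0.105]}
    - {"gripper": -1, "linear": [0.004, -0.0005, -0.195], "delta_rot": [0, 0, 0.105]}
    - {"gripper": -1, "linear": [0.004, -0.0005, -0.21], "delta_rot": [0, 0, 0.105]}
    - {"gripper": -1, "linear": [0.004, -0.0005, -0.215], "delta_rot": [0, 0, 0.105]}
    - {"gripper": -1, "linear": [0.004, -0.0005, -0.215], "delta_rot": [0, 0, 0.105]}

```text
clock: 2.45
position: [0.476, -0.0711, 0.0161]
ee_rot: [-0.0, -0.142, 0.99, 0.0]
contact_force: [0.2, 0.6, 0.3]
width: 0.0851
gripper_force: 0.0
```

Request:
send_rows:
  increments:
    - {"gripper": -1, "linear": [0, 0, -0.008], "delta_rot": [0, 0, 0]}
    - {"gripper": -1, "linear": [0, 0, -0.013], "delta_rot": [0, 0, 0]}
    - {"gripper": 0, "linear": [0, 0, -0.013], "delta_rot": [0, 0, 0]}
    - {"gripper": 0.4, "linear": [0, 0, -0.013], "delta_rot": [0, 0, 0]}
    - {"gripper": 1, "linear": [0, 0, -0.013], "delta_rot": [0, 0, 0]}
    - {"gripper": 1, "linear": [0, 0, -0.013], "delta_rot": [0, 0, 0]}
    - {"gripper": 1, "linear": [0, 0, -0.013], "delta_rot": [0, 0, 0]}
    - {"gripper": 1, "linear": [0, 0, -0.013], "delta_rot": [0, 0, 0]}
  newtons: 50

```text
clock: 3.25
position: [0.4766, -0.0723, 0.0041]
ee_rot: [0.0, -0.141, 0.99, -0.0]
contact_force: [-1.5, 0.9, 5.5]
width: 0.0541
gripper_force: 52.6
```

Request:
send_rows:
  increments:
    - {"gripper": 1, "linear": [0, 0, 0.015], "delta_rot": [0, 0, 0]}
    - {"gripper": 1, "linear": [0, 0, 0.04], "delta_rot": [0, 0, 0]}
    - {"gripper": 1, "linear": [0, 0, 0.07], "delta_rot": [0, 0, 0]}
    - {"gripper": 1, "linear": [0, 0, 0.1], "delta_rot": [0, 0, 0]}
    - {"gripper": 1, "linear": [0, 0, 0.13], "delta_rot": [0, 0, 0]}
    - {"gripper": 1, "linear": [0, 0, 0.146], "delta_rot": [0, 0, 0]}
    - {"gripper": 1, "linear": [0, 0, 0.146], "delta_rot": [0, 0, 0]}

```text
clock: 3.95
position: [0.4779, -0.0728, 0.1515]
ee_rot: [0.003, -0.142, 0.99, -0.001]
contact_force: [0.9, 0.6, -2.5]
width: 0.054
gripper_force: 54.2
```

Run:
```python
from h import *
i,K,C=grab("wrist"); s=get_state();print(s["contact_force"],s["width"],s["position"]); cv2.imwrite("pics/w2.png",i); np.savez("pics/w2.npz",K=K,C=C)
```

```text
[-0.14624626  0.50639552 -2.47095433] 0.05409212646178286 [ 0.47671226 -0.07248069  0.14988347]
```

View pics/w2.png

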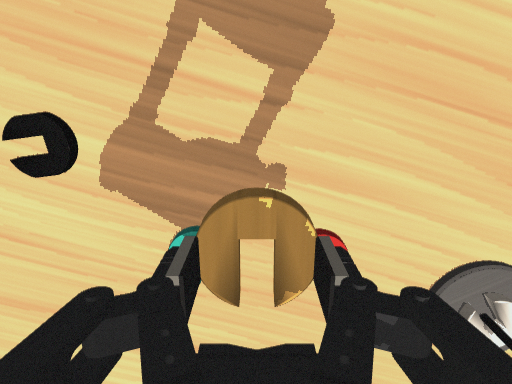

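The disc is held squarely, its slot at columns 240-275. The 2.5 N matches its weight. Next I go just beyond the base with the final yaw, for an unobstructed look at the silver disc.

Request:
send_rows:
  increments:
    - {"gripper": 1, "linear": [0.012, 0.03, 0], "delta_rot": [0, 0, 0.08]}
    - {"gripper": 1, "linear": [0.028, 0.07, 0], "delta_rot": [0, 0, 0.16]}
    - {"gripper": 1, "linear": [0.045, 0.112, 0], "delta_rot": [0, 0, 0.24]}
    - {"gripper": 1, "linear": [0.063, 0.155, 0], "delta_rot": [0, 0, 0.32]}
    - {"gripper": 1, "linear": [0.081, 0.2, 0], "delta_rot": [0, 0, 0.4]}
    - {"gripper": 1, "linear": [0.1, 0.245, 0], "delta_rot": [0, 0, 0.48]}
    - {"gripper": 1, "linear": [0.117, 0.288, 0], "delta_rot": [0, 0, 0.56]}
    - {"gripper": 1, "linear": [0.132, 0.325, 0], "delta_rot": [0, 0, 0.6]}

```text
clock: 4.8
position: [0.6078, 0.2549, 0.1464]
ee_rot: [-0.002, -0.429, 0.903, 0.0]
contact_force: [1.1, -0.4, -2.8]
width: 0.0542
gripper_force: 54.2
```

Request:
send_rows:
  increments:
    - {"gripper": 1, "linear": [0.006, 0.016, 0], "delta_rot": [0, 0, 0]}
    - {"gripper": 1, "linear": [0.006, 0.016, 0], "delta_rot": [0, 0, 0]}
    - {"gripper": 1, "linear": [0.006, 0.016, 0], "delta_rot": [0, 0, 0]}
    - {"gripper": 1, "linear": [0.006, 0.016, 0], "delta_rot": [0, 0, 0]}

```text
clock: 5.2
position: [0.6134, 0.2669, 0.1485]
ee_rot: [-0.001, -0.427, 0.904, -0.0]
contact_force: [-0.0, -1.3, -3.0]
width: 0.0537
gripper_force: 54.2
```

Run:
```python
from h import *
i,K,C=grab("wrist"); s=get_state();print(s["contact_force"],s["width"],s["position"],s["ee_rot"]); cv2.imwrite("pics/w3.png",i); np.savez("pics/w3.npz",K=K,C=C)
cv2.imwrite("pics/w3z.png",cv2.resize(i,(800,600),interpolation=cv2.INTER_CUBIC))
```

```text
[ 0.84811154  0.42883991 -2.11254285] 0.053954382801611585 [0.61364094 0.26695224 0.14891089] [-8.99137306e-04 -4.27098504e-01  9.04204648e-01 -1.20346385e-04]
```

View pics/w3z.png

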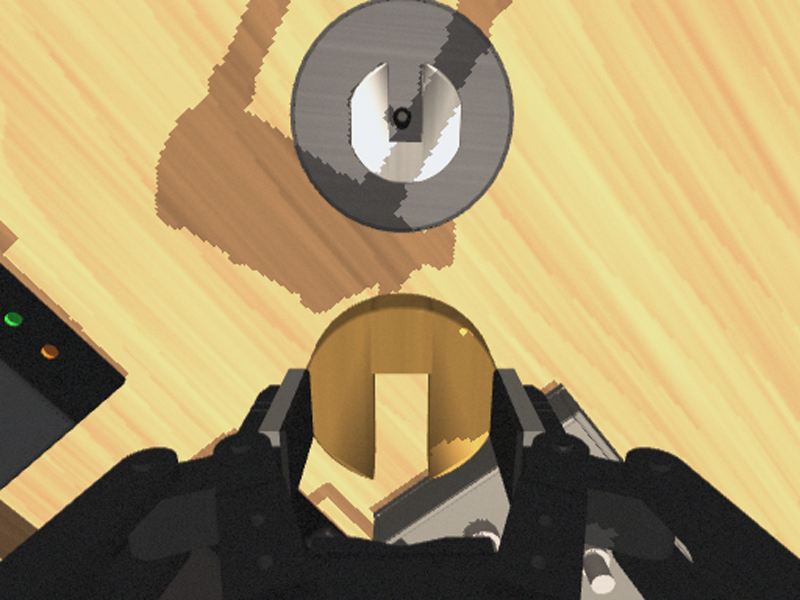

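Silver slot points straight up in the picture and the held brass slot straight down, so they are opposite. The stem top is at (402,117), the plate centre near (402,116), and the brass slot end at (401,373).

Run:
```python
from h import *
z=np.load("pics/w3.npz");K,C=z["K"],z["C"]; f=lambda *p:[((x+.5)*.64-.5,(y+.5)*.64-.5) for x,y in p]
print("stem",toplane(f((402,117)),.065,K,C),"plate",toplane(f((402,116),(291,116),(513,116)),.012,K,C))
S=toplane(f((388,140),(388,70),(422,140),(424,70)),.026,K,C)
for a,b in((0,1),(2,3)): d=S[b]-S[a]; print("silver",np.degrees(np.arctan2(d[1],d[0])))
h=.149+.010
B=toplane(f((374,373),(374,475),(428,373),(428,472),(401,373),(401,308),(311,390),(495,390)),h,K,C)
for a,b in((0,1),(2,3)): d=B[b]-B[a]; print("brass",np.degrees(np.arctan2(d[1],d[0])))
d=B[1]-B[0]; d/=np.linalg.norm(d); print("rim-end",(B[4]-B[5])@d,"w",np.linalg.norm(B[0]-B[2]),np.linalg.norm(B[6]-B[7]),"centre from end",B[4]+.009*d,"from rim",B[5]+.03*d,"TCP",get_state()["position"])
```

```text
stem [[0.55826452 0.20109279 0.065     ]] plate [[0.55633322 0.19888968 0.012     ]
 [0.60200304 0.16137051 0.012     ]
 [0.51066292 0.23640925 0.012     ]]
silver -129.84807077500213
silver -130.40900278022463
brass 49.6768655575566
brass 51.509370918422384
rim-end 0.020295813935008577 w 0.015987664906839727 0.055086347219500315 centre from end [0.61248537 0.26619727 0.159     ] from rim [0.61318852 0.2665241  0.159     ] TCP [0.61364094 0.26695224 0.14891089]
```

Request:
send_rows:
  increments:
    - {"gripper": 1, "linear": [-0.02, -0.024, 0], "delta_rot": [0, 0, 0]}
    - {"gripper": 1, "linear": [-0.045, -0.055, 0], "delta_rot": [0, 0, 0]}
    - {"gripper": 1, "linear": [-0.055, -0.0665, 0], "delta_rot": [0, 0, 0]}
    - {"gripper": 1, "linear": [-0.055, -0.0665, 0], "delta_rot": [0, 0, 0]}
    - {"gripper": 1, "linear": [-0.055, -0.0665, -0.02], "delta_rot": [0, 0, 0]}
    - {"gripper": 1, "linear": [-0.055, -0.0665, -0.045], "delta_rot": [0, 0, 0]}
    - {"gripper": 1, "linear": [-0.055, -0.0665, -0.06], "delta_rot": [0, 0, 0]}
    - {"gripper": 1, "linear": [-0.055, -0.0665, -0.06], "delta_rot": [0, 0, 0]}

```text
clock: 6.05
position: [0.5582, 0.2017, 0.0873]
ee_rot: [-0.002, -0.427, 0.904, 0.001]
contact_force: [-0.2, -0.1, -2.3]
width: 0.0541
gripper_force: 54.1
```

Run:
```python
from h import *
i,K,C=grab("wrist"); s=get_state();print(s["contact_force"],s["width"],s["position"],s["ee_rot"]); np.savez("pics/w4.npz",K=K,C=C)
cv2.imwrite("pics/w4.png",cv2.resize(i,(800,600),interpolation=cv2.INTER_CUBIC))
```

```text
[ 0.19573136 -0.26751144 -2.31070995] 0.05410017805981013 [0.55924146 0.20196141 0.08871392] [-6.59673857e-04 -4.27496643e-01  9.04016653e-01  2.74301356e-04]
```

View pics/w4.png

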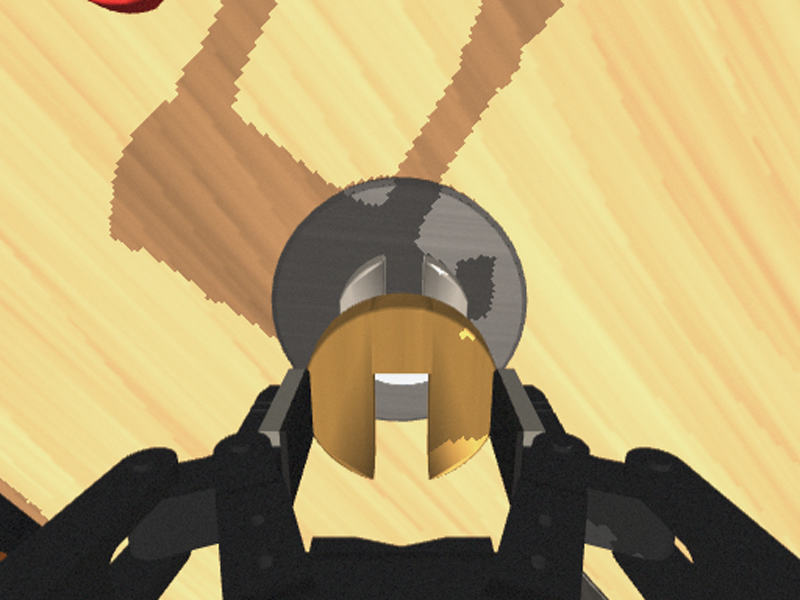

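Laterally aligned: brass slot at column 401, plate centre near 399, silver slot near 404. Lowering now.

Request:
send_rows:
  increments:
    - {"gripper": 1, "linear": [0, 0, -0.01], "delta_rot": [0, 0, 0]}
    - {"gripper": 1, "linear": [0, 0, -0.02], "delta_rot": [0, 0, 0]}
    - {"gripper": 1, "linear": [0, 0, -0.03], "delta_rot": [0, 0, 0]}
    - {"gripper": 1, "linear": [0, 0, -0.04], "delta_rot": [0, 0, 0]}
    - {"gripper": 1, "linear": [0, 0, -0.045], "delta_rot": [0, 0, 0]}
    - {"gripper": 1, "linear": [0, 0, -0.045], "delta_rot": [0, 0, 0]}

```text
clock: 6.7
position: [0.5586, 0.2021, 0.0432]
ee_rot: [-0.001, -0.428, 0.904, 0.0]
contact_force: [-0.7, -1.0, -1.8]
width: 0.0539
gripper_force: 54.1
```

Run:
```python
from h import *
i,K,C=grab("wrist"); s=get_state();print(s["contact_force"],s["width"],s["position"])
cv2.imwrite("pics/w5.png",cv2.resize(i[150:350,130:390],(780,600),interpolation=cv2.INTER_CUBIC))
```

```text
[ 0.48839978  0.51385046 -2.92786223] 0.05430095271384888 [0.55907428 0.20219417 0.04378837]
```

View pics/w5.png

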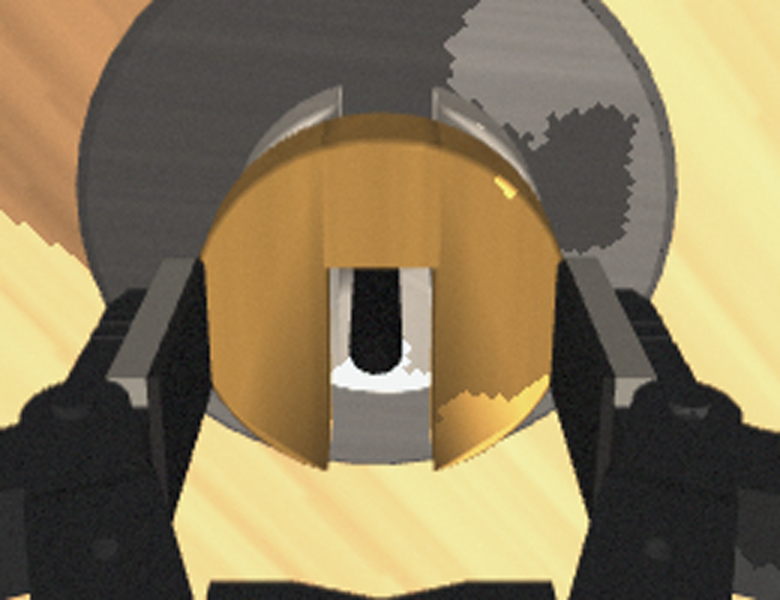

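The stem is centred in the brass slot (columns 350-402 within 328-432). Setting down the last ~14 mm slowly.

Request:
send_rows:
  increments:
    - {"gripper": 1, "linear": [0, 0, -0.005], "delta_rot": [0, 0, 0]}
    - {"gripper": 1, "linear": [0, 0, -0.009], "delta_rot": [0, 0, 0]}
    - {"gripper": 1, "linear": [0, 0, -0.011], "delta_rot": [0, 0, 0]}
    - {"gripper": 1, "linear": [0, 0, -0.012], "delta_rot": [0, 0, 0]}
    - {"gripper": 1, "linear": [0, 0, -0.013], "delta_rot": [0, 0, 0]}
    - {"gripper": 1, "linear": [0, 0, -0.013], "delta_rot": [0, 0, 0]}

```text
clock: 7.35
position: [0.5594, 0.2022, 0.0313]
ee_rot: [-0.0, -0.428, 0.904, 0.0]
contact_force: [0.3, 0.2, -2.2]
width: 0.0542
gripper_force: 54.2
```

Request:
send_rows:
  increments:
    - {"gripper": 1, "linear": [0, 0, -0.001], "delta_rot": [0, 0, 0]}
    - {"gripper": 1, "linear": [0, 0, -0.0015], "delta_rot": [0, 0, 0]}
    - {"gripper": 1, "linear": [0, 0, -0.0015], "delta_rot": [0, 0, 0]}

```text
clock: 7.65
position: [0.5595, 0.2023, 0.0302]
ee_rot: [0.0, -0.428, 0.904, -0.0]
contact_force: [-0.3, -1.5, -0.7]
width: 0.0539
gripper_force: 54.4
```

Weight is starting to transfer to the silver disc.

Request:
send_rows:
  increments:
    - {"gripper": 1, "linear": [0, 0, -0.001], "delta_rot": [0, 0, 0]}
    - {"gripper": 1, "linear": [0, 0, -0.001], "delta_rot": [0, 0, 0]}

```text
clock: 7.85
position: [0.5595, 0.2023, 0.0301]
ee_rot: [0.0, -0.428, 0.904, -0.0]
contact_force: [-2.1, -0.9, 5.8]
width: 0.0538
gripper_force: 55.1
```

Request:
send_rows:
  increments:
    - {"gripper": 0.2, "linear": [0, 0, 0], "delta_rot": [0, 0, 0]}
    - {"gripper": -0.5, "linear": [0, 0, 0], "delta_rot": [0, 0, 0]}
    - {"gripper": -1, "linear": [0, 0, 0], "delta_rot": [0, 0, 0]}
    - {"gripper": -1, "linear": [0, 0, 0], "delta_rot": [0, 0, 0]}
    - {"gripper": -1, "linear": [0, 0, 0], "delta_rot": [0, 0, 0]}
    - {"gripper": -1, "linear": [0, 0, 0.01], "delta_rot": [0, 0, 0]}
    - {"gripper": -1, "linear": [0, 0, 0.03], "delta_rot": [0, 0, 0]}
    - {"gripper": -1, "linear": [0, 0, 0.06], "delta_rot": [0, 0, 0]}

```text
clock: 8.65
position: [0.5582, 0.2019, 0.0885]
ee_rot: [-0.002, -0.428, 0.904, 0.0]
contact_force: [0.2, 0.3, 0.1]
width: 0.0852
gripper_force: 0.0
```

Request:
send_rows:
  increments:
    - {"gripper": -1, "linear": [0.02, 0.02, 0.04], "delta_rot": [0, 0, 0]}
    - {"gripper": -1, "linear": [0.04, 0.05, 0.08], "delta_rot": [0, 0, 0]}
    - {"gripper": -1, "linear": [0.06, 0.08, 0.09], "delta_rot": [0, 0, 0]}
    - {"gripper": -1, "linear": [0.06, 0.08, 0.09], "delta_rot": [0, 0, 0]}
    - {"gripper": -1, "linear": [0.06, 0.08, 0.09], "delta_rot": [0, 0, 0]}

```text
clock: 9.15
position: [0.6193, 0.2827, 0.1792]
ee_rot: [-0.0, -0.428, 0.904, -0.0]
contact_force: [-0.1, -0.0, -0.2]
width: 0.0855
gripper_force: 0.0
```

Run:
```python
from h import *
i,K,C=grab("wrist"); j,_,_=grab("scene"); s=get_state();print(s["contact_force"],s["width"],s["position"])
a=cv2.resize(i,(400,300)); u,v=proj([[.558,.2,.04]],K,C)[0].astype(int); u=max(60,min(u,452));v=max(60,min(v,324))
b=cv2.resize(i[v-60:v+60,u-60:u+60],(400,400),interpolation=cv2.INTER_CUBIC); c=cv2.resize(j[85:145,275:355],(400,300),interpolation=cv2.INTER_CUBIC)
l=np.vstack([a,c]); b=cv2.copyMakeBorder(b,0,200,0,0,0); cv2.imwrite("pics/fin.png",np.hstack([l,b]))
```

```text
[-0.10115373 -0.41395143  0.072493  ] 0.08534920302612005 [0.61806437 0.28133504 0.17795445]
```

View pics/fin.png

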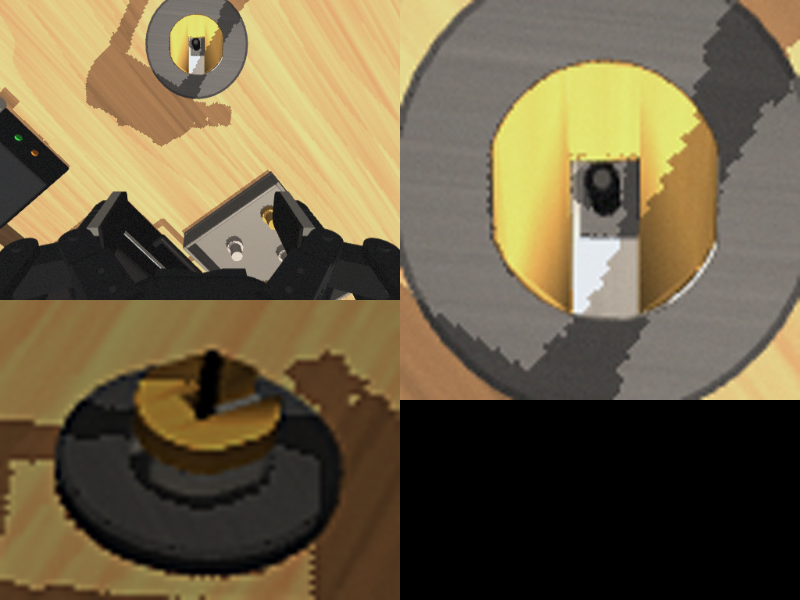

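The brass disc lies flat on the silver one around the stem, with the slots opposite and the gripper clear.

```bash
python3 -c "from rig import sign_off; print(sign_off())"
```

```text
the job is handed in; nothing more can be done
None
```

The brass disc is on the base, flat on the silver disc around the stem, with its slot facing the opposite way. It was set down gently and released, the black disc was not touched, and the job is handed in; no verdict came back.

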